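# Draw the sprung magnifier arm out to the red cursor and hold it there

## Robot

A 7-joint arm with a two-finger parallel gripper is mounted at the origin on the work surface. World frame = base frame: x ahead of the robot, y to its left, z up, the work surface at z = 0. Lengths are in m, angles in rad, forces in N, time in s.
With the tool pointing down it reaches from about 0.35 to 0.9 m from the base axis. Payload 7.2 kg.
Tool frame: the origin (TCP) lies at the very end of the fingers, on their centre line; the grasp point (between the pads) lies 19 mm behind it; z points along the fingers, y is the line along which they close (so a half turn about z gives the same grasp; the last joint's range is limited). The gripper opens to 88 mm and grips with 3 to 60 N. Pads are 20 mm wide; open, the fingers measure 115 mm over their backs; the gripper's body (75 mm by 178 mm) begins 61 mm behind the grasp point.
Start: joints at [-1.309, 0.411, -0.013, 1.596, 0.006, 1.134, -0.082], TCP at [0.202, 0.591, 0.223] pointing down, gripper open.
Joint ranges: [-2.95, 2.95], [-0.29, 1.99], [-1.47, 1.44], [0.14, 2.54], [-1.03, 4.17], [0.13, 1.85], [-2.86, 2.86]. Speed limits (rad/s): [2.39, 2.39, 3.01, 3.01, 3.14, 3.14, 3.14].

## Interface

Orientations are given as a 3x3 rotation matrix whose columns are the frame's x, y, z axes.
In Python, from cell import arm gives the robot as it stands. The module is installed in compiled form; this text tells all that it offers.
- The arm moves only by the tool drive_tool, never from a script. Its argument "increments" is a list of rows, each a list of 2 entries, a list of its own where there are three numbers: the shift along the tool's x, y, z in mm, then the turn, a rotation vector about the tool's x, y, z in rad. A call has 1 to 20 rows; each row is the pose to reach, as a shift and turn from the pose commanded when the call began, along the tool's axes at that moment; what a row does not reach only later rows make up. A row lasts 1/10 s, in which the tool goes at most 50 mm and 8.59 degrees, less where a joint would pass 70% of its speed; a pose out of reach is approached as far as the arm can. A call with a gripper value outside its range is refused whole. "gripper" is the opening, from 0 (shut) to 1 (fully open), set as the call begins (left out, the last holds). The fingers move at their own pace and stop on an object; "squeeze" is the grip in N (left out, the last holds). Time passes only in rows, so rows that repeat a pose let the fingers close. It gives the time, the measured TCP pose, the force, the opening and the grip force at its end, in the units of the state.
- arm.state(): the state, without advancing time (a new reading comes with each control period).
- arm.read_camera(name): name is "side" or "top" or "wrist"; returns the picture (420x560x3 uint8, red, green, blue); there is no depth.
- arm.get_calibration(name): a dict with "camera_matrix" (3x3 intrinsics, pixels), "dist" ([k1, k2, p1, p2, k3] as OpenCV has them; the pictures are not rectified), "xyz" and "rotation" of the camera in the world. Camera axes: x right, y down, z forward; pixel columns grow to the right and rows downward; lengths in m; the calibration is good to about 2 mm. A picture is of the moment at which its call begins: read the wrist's pose just before it. get_calibration takes no time and is no camera call; for the wrist camera it gives the pose at the moment of the call.
- arm.sign_off(): hands the job in; it is judged then, once.
The state is a dict: "clock": time; "joint_positions": joint angles; "qd": joint speeds; "joint_torque": joint torques, N m; "eef_pos": TCP position; "tcp_rot": TCP orientation; "contact_force": force on the tool from outside, world axes, zero at the start; "torque": the same for the moment, N m; "opening": opening from 0.0 (shut) to 1.0 (fully open); "finger_force": force on a finger pad.
Only numpy, scipy, OpenCV 4.12 (cv2) and the standard library are available. Lean on these libraries where they do the work, as an engineer would, in place of code of your own. Each camera call takes 0.05 s, during which the arm holds its last target. There are 200 camera calls.

## Task

The magnifier on the drying frame must be brought over the plates to the setting marked by the red cursor: take the arm's black head between the fingers so that its red lock button is squeezed in, draw the arm out along the scale until the yellow pointer stands at the white line of the red cursor, to within half a scale division (5 mm) and without running well past it. A spring pulls the arm back, so finish while still holding the head there, button squeezed and arm still; leave the cursor, the plates and everything else on the bench where they are.

Things in the scene. Friction and masses are not known exactly. Their poses are not given: they have to be found in the camera images.
- frame: Metal drying frame fixed to the bench, 550 x 170 mm, 14 mm thick, dark wooden end rails; it carries the grey sleeve (34 mm square) of the telescoping arm, a cream scale with a black mark each 10 mm, and three plates. Origin: centre of its underside; +x is the way the arm extends, +y towards the scale, z up.
- boom: Telescoping magnifier arm; slides only along +x of the frame, 0 to 170 mm; starts retracted and locked. Gripped by its black head: 50 mm along x, 36 across, from 50 to 125 mm above the bench, with red button (-y side), yellow pointer (+y), magnifier (66 mm ahead). Origin at bench level under the head's middle, axes as frame. A spring pulls it back with 2 N (in) to 3.5 N (out).
- grip (a point): Where to grip the head: 100 mm above the bench, 25 mm under its flat top, midway between plain side and pressed-in button; moves with the arm, axes as frame. Grip from above, fingers closing along y, one on the plain +y side, one on the red button. Width here 44 mm with the button out, 38 mm fully in. Free on both sides down to 60 mm above the bench.
- button_face (a point): Middle of the outer face of the red lock button on the -y side of the head, 100 mm above the bench; axes as frame; the face is 30 mm along the arm by 34 mm tall.
- lock_button (a joint): How far the red lock button is pressed into the head, m: 0 = out (locked), 0.006 = fully in. Its spring takes 2.4 N to start and 6 N fully in; squeezing the head with 15 to 30 N presses it home. Less than about 4 mm in, a steel catch stops the retracted arm after some 4 mm of travel.
- pointer_tip (a point): Tip of the yellow pointer, 50 mm to the +y side of the head's middle, 26 mm above the bench, just over the scale; moves with the arm, axes as frame.
- cursor_mark (a point): White line on the red cursor (12 x 34 x 8 mm, top 31 mm above the bench), at the edge where the pointer passes. The cursor sits on the scale 70 to 150 mm ahead of the pointer's start; axes as frame. It is not clamped (slides at 3 N) but is to stay; the pointer passes it freely.
- tintype0: Dark metal picture plate 60 x 55 x 4 mm lying loose on the frame under the magnifier's path. Origin: centre of its underside.
- tintype1: A second such plate, next along the frame.
- tintype2: A third such plate, furthest along the frame.
- amber_bottle_a: Amber bottle, 66 mm across, 150 mm tall, blue label, loose. Origin: centre of its underside.
- amber_bottle_b: Another such amber bottle.
- flask: Orange conical flask with glass stopper, 88 mm across, 138 mm tall, loose. Origin: centre of its underside.
- plate_stack: Stack of blank steel plates, 102 x 127 x 62 mm, loose, heavy. Origin: centre of its underside.
- brush: Small brush 160 mm long lying on the bench. Origin: on the bench under its middle.

How it is judged:
By the outcome, as a careful person would: the job done as asked, in the order asked, and still so for the second after the job is handed in, while the arm keeps its last pose, push and grip.
It also fails if it takes over 38 s, if anything falls off the work surface, if the arm or the gripper's body presses on something with over 40 N, if the wrist force passes 120 N, or if a joint passes its speed limit or range.

## Working session

There is one attempt and no reset: what is moved stays moved. The work goes in short steps, Python scripts to look and compute and a tool call to move; the robot and the scene stay as the last step left them, time stands still between calls to the robot, and variables do not carry over. Pictures are saved under pics/ and viewed, at most 10 in all, crops included, and the job is handed in when it is done.

Besides the shell and the picture viewer there is one more tool, called after "Emit:" as name([rows], argument=value, ...), one row to a line, values as JSON. drive_tool: Moves the arm, as the interface text tells. Its arguments: {"type":"object","properties":{"increments":{"type":"array","items":{"type":"array"}},"gripper":{"type":"number"},"squeeze":{"type":"number"}},"required":["increments"]}

```bash
mkdir -p pics; python3 - <<'E'
from cell import arm
import cv2,numpy as np
s=arm.state();print(s['clock'],s['eef_pos'],s['tcp_rot'],s['opening'])
for n in("side","top"):
    cv2.imwrite(f"pics/{n}0.png",arm.read_camera(n)[:,:,::-1]); c=arm.get_calibration(n);print(n,c)
E
```

```text
0.0 [0.20225497 0.59081688 0.22180684] [[-9.46132820e-01  3.23778489e-01 -4.20429786e-04]
 [ 3.23778744e-01  9.46131531e-01 -1.56550195e-03]
 [-1.09093978e-04 -1.61729900e-03 -9.99998686e-01]] 0.9980987489360291
side {'camera_matrix': array([[442.07819196,   0.        , 280.04218813],
       [  0.        , 442.07819196, 207.01534196],
       [  0.        ,   0.        ,   1.        ]]), 'dist': array([-0.01358502,  0.        ,  0.        ,  0.        ,  0.        ]), 'xyz': array([-0.24954691, -1.07964752,  0.87873377]), 'rotation': array([[ 0.82122553, -0.28414111,  0.49482569],
       [-0.57016952, -0.44245611,  0.6921989 ],
       [ 0.02225649, -0.85058593, -0.52536485]])}
top {'camera_matrix': array([[407.40379133,   0.        , 274.14507464],
       [  0.        , 407.40379133, 205.71882352],
       [  0.        ,   0.        ,   1.        ]]), 'dist': array([-0.10187246,  0.        ,  0.        ,  0.        ,  0.        ]), 'xyz': array([ 0.37163025, -0.03040939,  1.16368542]), 'rotation': array([[-0.02514042, -0.99419667,  0.10459895],
       [-0.99967347,  0.02452356, -0.00717953],
       [ 0.00457273, -0.10474529, -0.99448857]])}
```

View pics/top0.png

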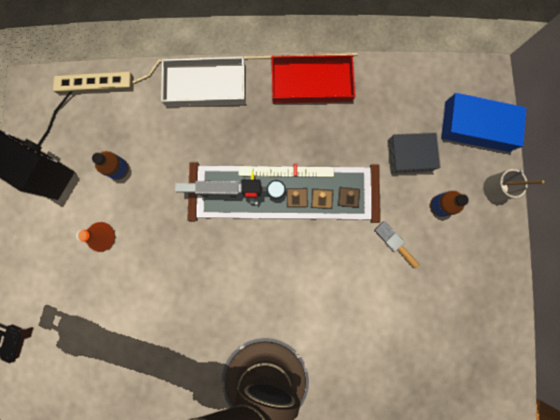

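View pics/side0.png

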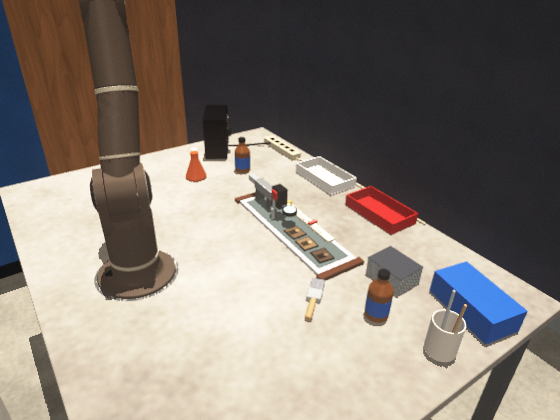

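The top view shows the frame lying with its +x towards image right (world -y). The head is at about (251,187), the yellow pointer at (252,173) and the red cursor at (296,170). The side view confirms that the arm has free space above it.

```bash
cat > h.py <<'E'
import cv2,numpy as np
from cell import arm
def ray(c,px):
    u=cv2.undistortPoints(np.array(px,float).reshape(-1,1,2),c['camera_matrix'],np.array(c['dist'])).reshape(-1,2)
    return np.c_[u,np.ones(len(u))]@np.array(c['rotation']).T
def plane(c,px,z):
    d=ray(c,px);o=np.array(c['xyz']);return o+d*((z-o[2])/d[:,2])[:,None]
def blobs(img,lo,hi,box=None,amin=4):  # img BGR; HSV range; returns (centroid,area,bbox)
    h=cv2.cvtColor(img,cv2.COLOR_BGR2HSV);m=cv2.inRange(h,lo,hi)
    if lo[0]==0 and hi[0]<=10: m|=cv2.inRange(h,(170,lo[1],lo[2]),(180,255,255))
    if box: k=np.zeros_like(m);x0,y0,x1,y1=box;k[y0:y1,x0:x1]=1;m*=k
    n,l,s,c=cv2.connectedComponentsWithStats(m)
    return [(c[i].round(1),s[i,4],s[i,:4]) for i in range(1,n) if s[i,4]>=amin]
E
python3 - <<'E'
from h import *
im=cv2.imread("pics/top0.png");c=arm.get_calibration("top")
B=(180,155,390,228)
for nm,lo,hi,z in(("red",(0,150,120),(7,255,255),.031),("red",(0,150,120),(7,255,255),.1),("yel",(22,120,120),(35,255,255),.026),("brown",(0,90,30),(15,255,130),.014)):
    for b in blobs(im,lo,hi,B): print(nm,b,plane(c,[b[0]],z).round(4))
cv2.imwrite("pics/topz.png",cv2.resize(im[150:230,180:340],None,fx=5,fy=5,interpolation=cv2.INTER_CUBIC))
E
```

```text
red (array([295. , 169.2]), np.int32(34), array([294, 164,   3,  12], dtype=int32)) [[ 0.5931 -0.1001  0.031 ]]
red (array([250.5, 194.4]), np.int32(46), array([245, 193,  12,   4], dtype=int32)) [[0.5243 0.0269 0.031 ]]
red (array([295. , 169.2]), np.int32(34), array([294, 164,   3,  12], dtype=int32)) [[ 0.5796 -0.0959  0.1   ]]
red (array([250.5, 194.4]), np.int32(46), array([245, 193,  12,   4], dtype=int32)) [[0.515  0.0234 0.1   ]]
yel (array([252., 176.]), np.int32(20), array([251, 171,   3,   9], dtype=int32)) [[0.5774 0.0219 0.026 ]]
brown (array([192.7, 172. ]), np.int32(157), array([189, 162,   9,  21], dtype=int32)) [[0.5957 0.1928 0.014 ]]
brown (array([375.2, 193. ]), np.int32(474), array([370, 164,  10,  59], dtype=int32)) [[ 0.5221 -0.3295  0.014 ]]
brown (array([298.5, 189. ]), np.int32(6), array([296, 189,   6,   1], dtype=int32)) [[ 0.5388 -0.1094  0.014 ]]
brown (array([348.6, 196.6]), np.int32(227), array([339, 188,  20,  19], dtype=int32)) [[ 0.5135 -0.252   0.014 ]]
brown (array([191.6, 207.1]), np.int32(218), array([188, 193,   9,  28], dtype=int32)) [[0.4944 0.1962 0.014 ]]
brown (array([251. , 194.5]), np.int32(34), array([244, 192,  14,   6], dtype=int32)) [[0.5263 0.0263 0.014 ]]
brown (array([306. , 193.5]), np.int32(4), array([306, 192,   1,   4], dtype=int32)) [[ 0.5253 -0.1303  0.014 ]]
brown (array([292.5, 200.7]), np.int32(25), array([291, 195,   4,  12], dtype=int32)) [[ 0.5056 -0.0912  0.014 ]]
brown (array([320.4, 200.8]), np.int32(5), array([319, 199,   4,   4], dtype=int32)) [[ 0.5034 -0.1707  0.014 ]]
brown (array([298.1, 203.5]), np.int32(15), array([296, 200,   5,   7], dtype=int32)) [[ 0.4972 -0.1069  0.014 ]]
brown (array([304.5, 205.5]), np.int32(4), array([303, 205,   4,   2], dtype=int32)) [[ 0.4911 -0.1249  0.014 ]]
```

View pics/topz.png

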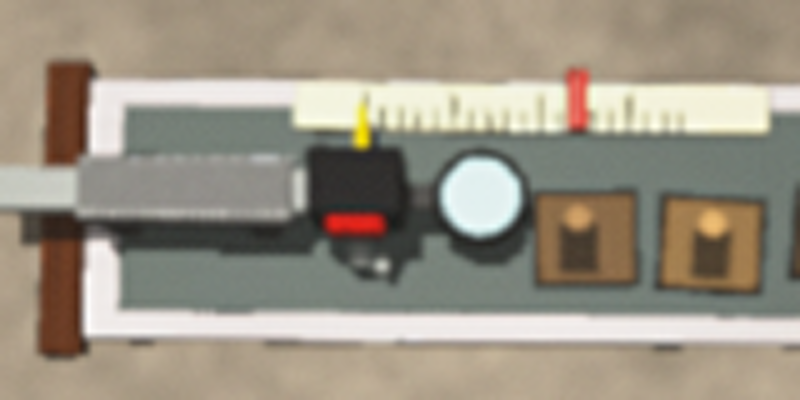

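The crop shows the head top centred at about crop (356,187), the red button on the lower side, the pointer tip at (363,100) and the cursor's inner edge at (578,130).

```bash
cat >> h.py <<'E'
from scipy.spatial.transform import Rotation as Rn
def z2f(p): return (np.array(p,float)+.5)/5-.5+[180,150]
def axes(yaw): # frame x is world -y turned by yaw
    fx=np.array([np.sin(yaw),-np.cos(yaw),0]);fy=np.array([np.cos(yaw),np.sin(yaw),0]);return fx,fy
def toolrot(yaw):
    fx,fy=axes(yaw);z=np.array([0,0,-1.]);return np.c_[np.cross(fy,z),fy,z]
def delta(p,R):
    s=arm.state();R0=s['tcp_rot']
    return (R0.T@(np.array(p)-s['eef_pos'])*1000).round(1),Rn.from_matrix(R0.T@R).as_rotvec().round(3)
E
python3 - <<'E'
from h import *
c=arm.get_calibration("top")
L=plane(c,z2f([[70,62],[62,355]]),.018).mean(0);Rr=plane(c,[[375.2,193]],.018)[0]
d=Rr-L;yaw=np.arctan2(d[0],-d[1]);print(L,Rr,np.degrees(yaw))
p=plane(c,z2f([[356,182]]),.125)[0];tip=plane(c,z2f([[363,98]]),.026)[0];cm=plane(c,z2f([[578,131]]),.031)[0]
b=plane(c,[[250.5,194.4]],.1)[0]
print("top",p,"tip",tip,"cursor",cm,"button",b)
fx,fy=axes(yaw);print("travel",(cm-tip)@fx,"tip-head",(tip-p)@fx,(tip-p)@fy,"but",(b-p)@fx,(b-p)@fy)
print(delta([p[0],p[1],.2],toolrot(yaw)))
E
```

```text
[0.53982723 0.19197069 0.018     ] [ 0.52155849 -0.32841551  0.018     ] -2.0106067360540454
top [0.53345371 0.02096355 0.125     ] tip [0.59697921 0.02100346 0.026     ] cursor [ 0.57412518 -0.10008714  0.031     ] button [0.51500595 0.02340836 0.1       ]
travel 0.12181787374439901 tip-head -0.0022686436583281957 0.0634849887128143 but -0.0017960736932404661 -0.01852218146236033
(array([-497.9, -431.9,   22.6]), array([-1.000e-03,  1.000e-03,  1.276e+00]))
```

Emit:
drive_tool([
  [[-498,-432,22],[0,0,1.276]],
  [[-498,-432,22],[0,0,1.276]],
  [[-498,-432,22],[0,0,1.276]],
  [[-498,-432,22],[0,0,1.276]],
  [[-498,-432,22],[0,0,1.276]],
  [[-498,-432,22],[0,0,1.276]],
  [[-498,-432,22],[0,0,1.276]],
  [[-498,-432,22],[0,0,1.276]],
  [[-498,-432,22],[0,0,1.276]],
  [[-498,-432,22],[0,0,1.276]],
  [[-498,-432,22],[0,0,1.276]],
  [[-498,-432,22],[0,0,1.276]],
  [[-498,-432,22],[0,0,1.276]],
  [[-498,-432,22],[0,0,1.276]],
  [[-498,-432,22],[0,0,1.276]],
  [[-498,-432,22],[0,0,1.276]],
  [[-498,-432,22],[0,0,1.276]],
  [[-498,-432,22],[0,0,1.276]],
  [[-498,-432,22],[0,0,1.276]],
  [[-498,-432,22],[0,0,1.276]],
], gripper=1)

```text
clock: 2.1
eef_pos: [0.5335, 0.022, 0.2008]
tcp_rot: [[0.034, 0.999, 0.0], [0.999, -0.034, 0.0], [0.0, 0.0, -1.0]]
contact_force: [-0.1, -0.1, -0.0]
opening: 1.001
finger_force: 0.0
```

```bash
python3 - <<'E'
from h import *
s=arm.state();print(s['clock'],s['eef_pos'],s['tcp_rot'],s['joint_positions'],s['contact_force'])
c=arm.get_calibration("wrist");im=arm.read_camera("wrist")[:,:,::-1].copy();cv2.imwrite("pics/w1.png",im);print(c)
for b in blobs(im,(0,150,90),(7,255,255),None,30): print("red",b,plane(c,[b[0]],.1)[0],plane(c,[b[0]],.031)[0])
for b in blobs(im,(22,120,120),(35,255,255),None,20): print("yel",b,plane(c,[b[0]],.026)[0])
E
```

```text
2.1 [0.53351946 0.02204022 0.2007606 ] [[ 3.37982393e-02  9.99428670e-01  1.09336163e-04]
 [ 9.99428631e-01 -3.37982706e-02  2.99034178e-04]
 [ 3.02558704e-04  9.91668632e-05 -9.99999949e-01]] [-0.55620986  0.29603631  0.52681504  1.87175381 -0.173481    1.01871121
  0.00931966] [-0.07026103 -0.09446972 -0.03768439]
{'camera_matrix': array([[365.36269187,   0.        , 280.64289334],
       [  0.        , 365.36269187, 210.95330874],
       [  0.        ,   0.        ,   1.        ]]), 'dist': array([-0.0915833,  0.       ,  0.       ,  0.       ,  0.       ]), 'xyz': array([0.5358382 , 0.09798183, 0.36330946]), 'rotation': array([[ 9.99394701e-01, -3.34509993e-02, -9.55315861e-03],
       [-3.47881311e-02, -9.59904248e-01, -2.78161140e-01],
       [ 1.34650559e-04,  2.78325106e-01, -9.60486917e-01]])}
red (array([251.4, 216.7]), np.int32(346), array([247, 197,  10,  40], dtype=int32)) [0.5110202  0.01798458 0.1       ] [ 0.50451667 -0.00297862  0.031     ]
red (array([541.9, 233.4]), np.int32(102), array([526, 231,  34,   6], dtype=int32)) [ 0.74332125 -0.00447117  0.1       ] [ 0.79769199 -0.03131888  0.031     ]
red (array([552.1, 271.5]), np.int32(660), array([541, 245,  19,  49], dtype=int32)) [ 0.75962806 -0.03923292  0.1       ] [ 0.81827198 -0.07518992  0.031     ]
red (array([340.8, 301.7]), np.int32(258), array([325, 297,  33,  12], dtype=int32)) [ 0.57958477 -0.05701369  0.1       ] [ 0.59104852 -0.09763013  0.031     ]
yel (array([326.3, 196.6]), np.int32(194), array([311, 193,  32,   8], dtype=int32)) [0.57641181 0.01299804 0.026     ]
```

View pics/w1.png

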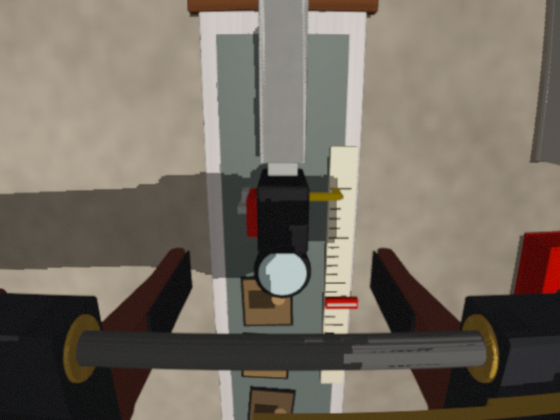

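The wrist view shows the head at about (283,215) with the button at (251,217). The pointer is at (326,196) and the cursor at (341,302). The head lies between the open fingers, so I descend and then squeeze.

Emit:
drive_tool([
  [[0,0,30],[0,0,0]],
  [[0,0,60],[0,0,0]],
  [[0,0,90],[0,0,0]],
  [[0,0,110],[0,0,0]],
  [[0,0,120],[0,0,0]],
  [[0,0,120],[0,0,0]],
  [[0,0,120],[0,0,0]],
])

```text
clock: 2.85
eef_pos: [0.5342, 0.0212, 0.0814]
tcp_rot: [[0.035, 0.999, 0.001], [0.999, -0.035, 0.0], [0.0, 0.001, -1.0]]
contact_force: [-0.6, 0.1, 0.5]
opening: 1.005
finger_force: 0.0
```

Emit:
drive_tool([
  [[0,0,0],[0,0,0]],
  [[0,0,0],[0,0,0]],
  [[0,0,0],[0,0,0]],
  [[0,0,0],[0,0,0]],
  [[0,0,0],[0,0,0]],
  [[0,0,0],[0,0,0]],
  [[0,0,0],[0,0,0]],
  [[0,0,0],[0,0,0]],
  [[0,0,0],[0,0,0]],
  [[0,0,0],[0,0,0]],
], gripper=0.3, squeeze=25)

```text
clock: 3.85
eef_pos: [0.5341, 0.0213, 0.0806]
tcp_rot: [[0.035, 0.999, 0.001], [0.999, -0.035, -0.0], [-0.0, 0.001, -1.0]]
contact_force: [4.9, -0.5, -2.4]
opening: 0.427
finger_force: 25.0
```

Opening 0.427 is 37.6 mm, so the button is fully in. I draw out 90 mm, then look again.

Emit:
drive_tool([
  [[-2,1,0],[0,0,0]],
  [[-6,1,0],[0,0,0]],
  [[-12,1,0],[0,0,0]],
  [[-20,1,0],[0,0,0]],
  [[-28,1,0],[0,0,0]],
  [[-36,1,0],[0,0,0]],
  [[-44,1,0],[0,0,0]],
  [[-52,1,0],[0,0,0]],
  [[-60,1,0],[0,0,0]],
  [[-68,1,0],[0,0,0]],
  [[-76,1,0],[0,0,0]],
  [[-82,1,0],[0,0,0]],
  [[-87,1,0],[0,0,0]],
  [[-90,1,0],[0,0,0]],
  [[-90,1,0],[0,0,0]],
  [[-90,1,0],[0,0,0]],
  [[-90,1,0],[0,0,0]],
])

```text
clock: 5.55
eef_pos: [0.5311, -0.0692, 0.0806]
tcp_rot: [[0.035, 0.999, -0.001], [0.999, -0.035, -0.0], [-0.0, -0.001, -1.0]]
contact_force: [-3.9, 2.1, 6.3]
opening: 0.425
finger_force: 25.0
```

```bash
python3 - <<'E'
from h import *
s=arm.state();print(s['clock'],s['eef_pos'],s['contact_force'],s['opening'])
v=[]
for n in("top","side","wrist"):
    c=arm.get_calibration(n);im=arm.read_camera(n)[:,:,::-1].copy();cv2.imwrite(f"pics/{n}2.png",im)
    for b in blobs(im,(0,150,90),(7,255,255),None,8): print(n,"red",b,plane(c,[b[0]],.031)[0])
    for b in blobs(im,(22,120,90),(35,255,255),None,5): print(n,"yel",b,plane(c,[b[0]],.026)[0])
    x,y={"top":(285,170),"side":(305,220),"wrist":(330,210)}[n]
    v.append(cv2.resize(im[y-50:y+50,x-35:x+35] if n!="wrist" else im[y-75:y+75,x-52:x+53],(260,370),interpolation=cv2.INTER_CUBIC))
cv2.imwrite("pics/m2.png",np.hstack(v))
E
```

```text
5.55 [ 0.53107438 -0.06916413  0.08061448] [-3.8878547   2.06399338  6.34318997] 0.4247315087270156
top red (array([312.5,  78.2]), np.int32(3197), array([271,  55,  84,  44], dtype=int32)) [ 0.86305659 -0.16021063  0.031     ]
top red (array([278.3, 101.5]), np.int32(15), array([275, 101,   8,   2], dtype=int32)) [ 0.79358036 -0.05822753  0.031     ]
side red (array([192.7, 157. ]), np.int32(10), array([191, 154,   5,   6], dtype=int32)) [0.46356521 0.59253115 0.031     ]
side red (array([197.5, 166.4]), np.int32(19), array([195, 163,   6,   7], dtype=int32)) [0.4407686  0.49698654 0.031     ]
side red (array([196.7, 175.7]), np.int32(60), array([189, 171,  17,  10], dtype=int32)) [0.40088705 0.42172202 0.031     ]
side red (array([381.6, 209.1]), np.int32(1928), array([346, 186,  72,  48], dtype=int32)) [ 0.85370084 -0.17568943  0.031     ]
side yel (array([304.3, 213.8]), np.int32(10), array([302, 212,   4,   6], dtype=int32)) [ 0.60053749 -0.04131483  0.026     ]
wrist red (array([376.2, 273. ]), np.int32(736), array([350, 265,  54,  20], dtype=int32)) [ 0.59103344 -0.09829209  0.031     ]
wrist yel (array([355. , 244.3]), np.int32(769), array([326, 229,  52,  27], dtype=int32)) [ 0.57783037 -0.07995774  0.026     ]
```

View pics/m2.png

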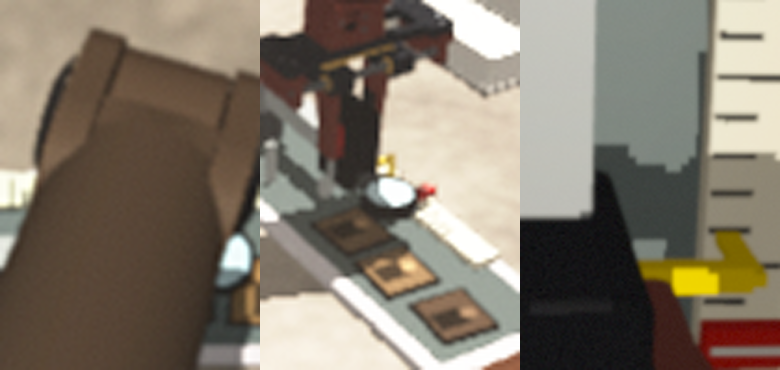

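View pics/wrist2.png

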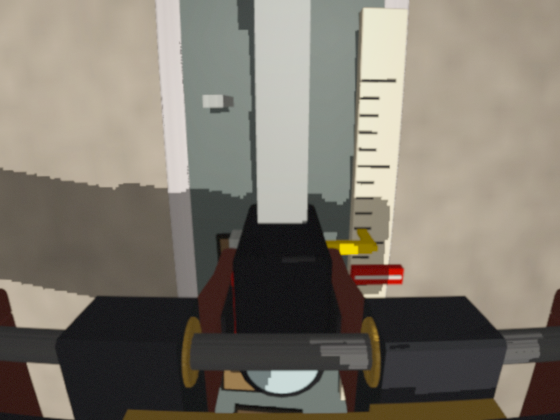

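The composite and the full wrist picture show the pointer's rod at about (350,246) with a leg going down to its tip near (361,231). The cursor's white line is at about (378,275). About 30 mm remains, and I compute it exactly.

```bash
cat >> h.py <<'E'
def remain(im,c,yaw=np.radians(-2.01)):
    fx,fy=axes(yaw);h=cv2.cvtColor(im,cv2.COLOR_BGR2HSV)
    m=cv2.inRange(h,(20,120,60),(36,255,255));ys,xs=np.nonzero(m)
    P=plane(c,np.c_[xs,ys],.026);k=(P@-fx)>np.percentile(P@-fx,0);i=ys<=ys.min()+1
    tip=plane(c,[[xs[i].mean(),ys[i].mean()]],.026)[0]
    x0,x1,y0,y1=330,420,200,330;r=cv2.inRange(h,(0,150,90),(7,255,255))[y0:y1,x0:x1]
    w=cv2.inRange(h,(0,0,130),(180,110,255))[y0:y1,x0:x1]
    hull=cv2.convexHull(np.argwhere(r>0)[:,::-1].astype(np.int32));hm=cv2.fillConvexPoly(np.zeros_like(r),hull,255)
    wy,wx=np.nonzero(w&hm);wy=wy+y0;wx=wx+x0
    L=plane(c,np.c_[wx,wy],.031)
    print("tip px",xs[i].mean(),ys.min(),tip,"line px",wx.min(),wx.max(),wy.mean(),L.mean(0),"remain mm",1000*(L.mean(0)-tip)@fx)
E
python3 - <<'E'
from h import *
c=arm.get_calibration("wrist");im=cv2.imread("pics/wrist2.png");remain(im,c)
cv2.imwrite("pics/z2.png",cv2.resize(im[215:290,320:420],None,fx=8,fy=8,interpolation=cv2.INTER_NEAREST))
E
```

```text
tip px 361.55 228 [ 0.58174431 -0.06946234  0.026     ] line px 357 403 276.8988764044944 [ 0.59743485 -0.10135399  0.031     ] remain mm 31.32169623575052
```

View pics/z2.png

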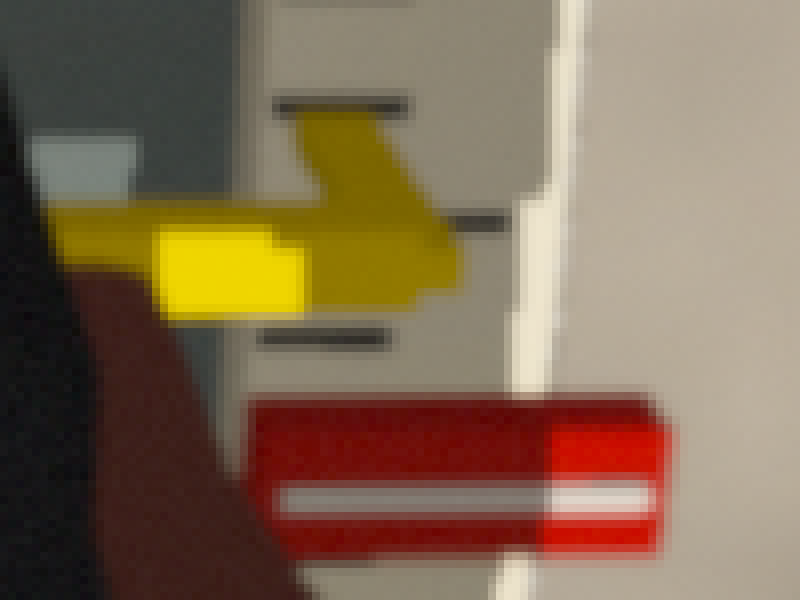

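The zoom shows the tip's near edge at image row 228 and the white line at row 276.8. That leaves about 31 mm, less half the tip's thickness. I move 28 mm and check.

Emit:
drive_tool([
  [[-3,-0.3,0],[0,0,0]],
  [[-8,-0.5,0],[0,0,0]],
  [[-14,-0.5,0],[0,0,0]],
  [[-20,-0.5,0],[0,0,0]],
  [[-25,-0.5,0],[0,0,0]],
  [[-28,-0.5,0],[0,0,0]],
  [[-28,-0.5,0],[0,0,0]],
  [[-28,-0.5,0],[0,0,0]],
  [[-28,-0.5,0],[0,0,0]],
])

```text
clock: 6.6
eef_pos: [0.5301, -0.0967, 0.0806]
tcp_rot: [[0.035, 0.999, 0.0], [0.999, -0.035, -0.0], [-0.0, 0.0, -1.0]]
contact_force: [-1.0, 2.4, 2.8]
opening: 0.427
finger_force: 25.0
```

```bash
python3 - <<'E'
from h import *
s=arm.state();print(s['clock'],s['eef_pos'],s['contact_force'],s['opening'])
c=arm.get_calibration("wrist");im=arm.read_camera("wrist")[:,:,::-1].copy();cv2.imwrite("pics/w3.png",im)
remain(im,c)
cv2.imwrite("pics/z3.png",cv2.resize(im[205:280,320:420],None,fx=8,fy=8,interpolation=cv2.INTER_NEAREST))
E
```

```text
6.6 [ 0.53007951 -0.09665664  0.08060377] [-0.97572394  2.37895246  2.84660543] 0.42696191702269976
tip px 362.5 231 [ 0.58144272 -0.09904603  0.026     ] line px 372 405 236.1195652173913 [ 0.59944838 -0.10100459  0.031     ] remain mm 1.3258266147217916
```

View pics/z3.png

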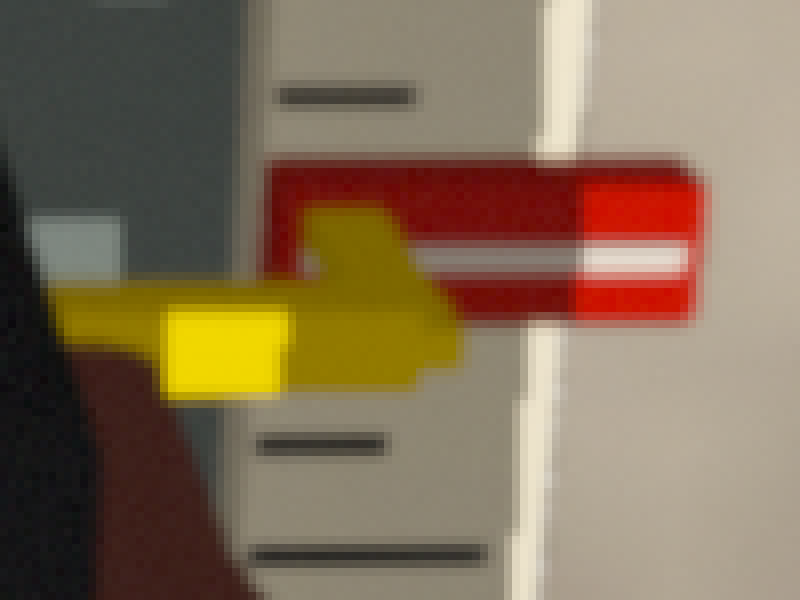

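The zoom shows the tip overlapping the cursor, about 4 mm short of the white line by its near edge and about 2 mm short by its centre. I nudge 2.5 mm and hold still.

Emit:
drive_tool([
  [[-1.2,0,0],[0,0,0]],
  [[-2.5,0,0],[0,0,0]],
  [[-2.5,0,0],[0,0,0]],
  [[-2.5,0,0],[0,0,0]],
  [[-2.5,0,0],[0,0,0]],
  [[-2.5,0,0],[0,0,0]],
  [[-2.5,0,0],[0,0,0]],
  [[-2.5,0,0],[0,0,0]],
  [[-2.5,0,0],[0,0,0]],
  [[-2.5,0,0],[0,0,0]],
])

```text
clock: 7.65
eef_pos: [0.53, -0.0992, 0.0806]
tcp_rot: [[0.035, 0.999, -0.0], [0.999, -0.035, -0.0], [-0.0, 0.0, -1.0]]
contact_force: [-1.2, 2.9, 1.7]
opening: 0.425
finger_force: 25.0
```

```bash
python3 - <<'E'
from h import *
s=arm.state();print(s['clock'],s['eef_pos'],s['contact_force'],s['opening'],abs(s['qd']).max())
c=arm.get_calibration("wrist");im=arm.read_camera("wrist")[:,:,::-1].copy();remain(im,c)
cv2.imwrite("pics/z4.png",cv2.resize(im[205:280,320:420],None,fx=8,fy=8,interpolation=cv2.INTER_NEAREST))
E
```

```text
7.65 [ 0.5299612  -0.09915223  0.08061441] [-1.18354371  2.89433085  1.70231975] 0.4251007625913588 0.0014937621623173085
tip px 362.7894736842105 231 [ 0.58153408 -0.10154091  0.026     ] line px 370 406 233.21052631578948 [ 0.59850922 -0.10151662  0.031     ] remain mm -0.6196561533889289
```

View pics/z4.png

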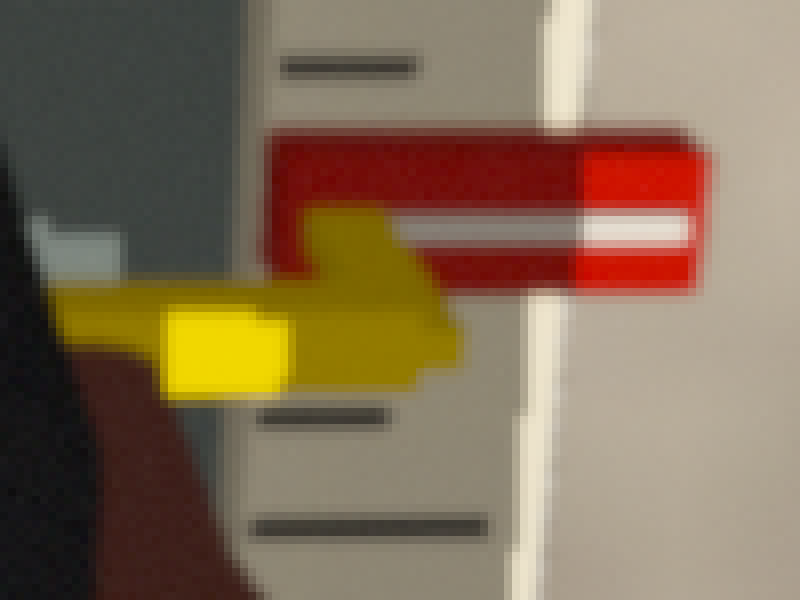

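The final zoom shows the pointer's leg standing on the white line: its near edge is at crop row 205 and the line at 230. The arm is still and the button is squeezed, so I hand in.

```bash
python3 -c "
from cell import arm
print(arm.sign_off())"
```

```text
the job is handed in; nothing more can be done
None
```

I drew the magnifier arm out and handed the job in with the pointer at the cursor's white line, within about 2 mm by the last wrist picture. The head was still held at 25 N with the button fully in, the arm was still, and the cursor had not moved; the clock read 7.65 s.

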